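# Index the dish turntable against its pawl, slack taken up

## Task

Set the turntable rack to its index position, moving it only by the red handle: swing it anticlockwise (seen from above) until its orange tooth has passed under the sprung pawl pin and gone about 3 cm beyond, then bring it slowly back clockwise until the tooth's upright face bears on the pin. Keep it pressed there for about a second with roughly 10 N at the handle (the tooth breaks at about 18 N), then let go, leaving the rack against the pin and the handle's slack still taken up in that clockwise direction. Leave the pawl alone, keep the cups upright on the rack, and disturb nothing around it.

Things in the scene. Friction and masses are not known exactly. Their poses are not given: they have to be found in the camera images.
- turntable: Fixed base of the lazy susan: black disc 280 mm across. Origin at table height on the axis, z up. At its -y side, outside the rack's rim, a dark steel bracket 82 mm high holds the pawl: a sprung upright pin, 8 mm across, yellow ball on top, 166 mm from the axis; it only slides up and down. The bracket is clamped anew each time, up to 0.04 rad either way about the axis; that is not measured.
- rack (a joint): Angle (rad) of the blue rack (360 mm across, deck 36 mm above the table) on the base, anticlockwise positive; -0.75 to 0.42, starts at -0.65 to -0.42. Index position, tooth's face on the pin: somewhere from -0.04 to 0.04. The ramp lifts the pin from about 0.33 before; once the pin drops behind the tooth the rack cannot turn back past it. Drag 0.6 N m (3 N at the handle) holds it where left.
- handle (a joint): Angle (rad) of the drive handle relative to the rack, same axis, anticlockwise positive. The bar is loose in the rack's fork: between -0.085 and 0.085 it moves freely (18 mm each way at the post), at either end it carries the rack along. -0.085 = slack taken up clockwise. It stays where it is left and starts anywhere in the slack.
- handle_grip (a point): On the axis of the red handle post, 70 mm above the table: an upright plastic cylinder 20 mm across, 14 to 100 mm above the table, outside the rim, 215 mm from the rotation axis. From the turntable's origin it stands in the direction turntable yaw + pi + rack angle + handle angle. Grip it or push it.
- tooth (a point): Top of the upright face of the orange tooth on the rack's outer flange, 9 mm high, 166 mm from the axis, towards -y of the base when rack = 0. The face looks clockwise; a 48 mm ramp runs down to the deck on the other side. Face against pin is a hard stop (gives under 1 mm). Force on the pin = about 1.3 x handle force - 3.6 N.
- cup0: White ceramic cup, 72 mm across, 82 mm high, standing on the rack 100 mm from the axis; origin under its centre. Rides round with the rack.
- cup1: White ceramic cup, 72 mm across, 82 mm high, standing on the rack 100 mm from the axis; origin under its centre. Rides round with the rack.
- cup2: White ceramic cup, 72 mm across, 82 mm high, standing on the rack 100 mm from the axis; origin under its centre. Rides round with the rack.
- cup3: White ceramic cup, 72 mm across, 82 mm high, standing on the rack 100 mm from the axis; origin under its centre. Rides round with the rack.
- plate: Green melamine plate, 210 mm across, 20 mm high, lying on the table. Bystander; origin under its centre.
- soap: Yellow bottle, 64 mm across, 190 mm high, on the table. Bystander; origin under its centre.
- tin: Steel tin, 72 mm across, 100 mm high, on the table. Bystander; origin under its centre.
- scourer: Green scouring block, 100 x 65 x 30 mm, on the table. Bystander; origin under its centre.
Mind the look-alikes: they are no part of the job. Leave any blue or turquoise look-alike of the cup3 alone. What is shaped like the cup0 but black or purple is not meant.

How it is judged (in metres and radians):
On the way, in this order (a step that is already met when the one before it is completed fails the run):
1. the rack has been swung anticlockwise until the tooth is clear past the pawl (rack angle above 0.07) (value of joint rack above 0.07 rad), for 0.1 s.
2. the rack has been brought back clockwise and its tooth bears on the pawl with more than 4 N for half a second (contact force between rack and pawl_c0 above 4 N and horizontal distance between tooth and pawl_c0 below 0.007 m and value of joint rack between -0.06 and 0.06 rad), for 0.5 s.
At the end, for the whole second after the job is handed in: Rack still at its index position, tooth face within 3 mm of the pin; handle slack taken up clockwise (handle below -0.055 rad); four cups upright on the rack; plate, bottle, tin and scourer within 20 mm of their starts (horizontal distance between tooth and pawl_c0 below 0.007 m and value of joint rack between -0.06 and 0.06 rad and value of joint handle below -0.055 rad and velocity of joint rack between -0.05 and 0.05 rad/s and z of each of cup0, cup1, cup2, cup3 in the frame of turntable above 0.03 m and angle between each of cup0, cup1, cup2, cup3's own z axis and vertical below 0.2 rad); the robot touches nothing.
It fails at once if the small plastic tooth is forced against the pawl with more than 20 N (about 18 N at the handle) (contact force between rack and pawl_c0 above 20 N).
It fails at once if the robot touches the pawl, or pushes on the rack itself or a cup, instead of only the handle (contact force between any of the fingers, the arm and pawl_c0 above 1.5 N or contact force between any of the fingers, the arm and rack_c0 above 1.5 N or contact force between any of the fingers, the arm and rack_c1 above 1.5 N or contact force between any of the fingers, the arm and rack_c2 above 1.5 N or contact force between any of the fingers, the arm and cup0 above 1.5 N or contact force between any of the fingers, the arm and cup1 above 1.5 N or contact force between any of the fingers, the arm and cup2 above 1.5 N or contact force between any of the fingers, the arm and cup3 above 1.5 N).
It fails at once if a cup is tipped (angle between any of cup0, cup1, cup2, cup3's own z axis and vertical above 0.35 rad).
It fails at once if something standing beside the turntable is disturbed (distance of any of plate, soap, tin, scourer from where it was at the start of the episode above 0.02 m).
It also fails if it takes over 48 s, if anything falls off the work surface, if the arm or the gripper's body presses on something with over 40 N, if the wrist force passes 120 N, or if a joint passes its speed limit or range.

## Robot

A 7-joint arm with a two-finger parallel gripper is mounted at the origin on the work surface. World frame = base frame: x ahead of the robot, y to its left, z up, the work surface at z = 0. Lengths are in m, angles in degrees, forces in N, time in s.
With the tool pointing down it reaches from about 0.425 to 0.875 m from the base axis. Payload 4.7 kg.
Tool frame: the origin (TCP) lies between the finger pads; the fingertips stand 22 mm ahead of it and the grasp point (between the pads) lies 3 mm ahead of it; z points along the fingers, y is the line along which they close (so a half turn about z gives the same grasp; the last joint's range is limited). The gripper opens to 87 mm and grips with 3 to 60 N. Pads are 19 mm wide; open, the fingers measure 117 mm over their backs; the gripper's body (75 mm by 190 mm) begins 51 mm behind the grasp point.
Start: joints at [-69.895, 18.392, -4.016, 83.108, 1.295, 78.541, -3.26], TCP at [0.215, 0.613, 0.245] pointing down, gripper open.
Joint ranges: [-163.93, 163.93], [-17.29, 119.83], [-79.2, 71.16], [3.27, 140.29], [-89.18, 269.18], [5.43, 117.66], [-154.24, 154.24]. Speed limits (degrees/s): [147.25, 147.25, 180, 180, 180, 180, 180].

## Interface

Orientations are given as [roll, pitch, yaw] about the fixed x, y, z axes, in that order (R = Rz(yaw) Ry(pitch) Rx(roll)).
In Python, from cell import env gives the robot as it stands.
- The arm moves only by the tool drive_tool, never from a script. Its argument "moves" is a list of rows, each a list of 3 entries, a list of its own where there are three numbers: the shift along the tool's x, y, z in mm, then the turn, a rotation vector about the tool's x, y, z in rad, then the closure, from 0 (fully open) to 1 (shut). In form: [[[x, y, z], [wx, wy, wz], jaw], ...]. A call has 1 to 12 rows; each row shifts and turns the commanded pose from where the row before left it, along the tool's axes as they then stand; what a row does not reach is not made up. A row lasts 1/12 s, in which the tool goes at most 41.7 mm and 7.16 degrees, less where a joint would pass 70% of its speed; a pose out of reach is approached as far as the arm can. A call with a gripper value outside its range is refused whole. The fingers move at their own pace and stop on an object; "newtons" is the grip in N (left out, the last holds). Time passes only in rows, so rows that do not move let the fingers close. It gives the time, the measured TCP pose, the force, the opening and the grip force at its end, in the units of the state.
- env.get_obs(): the state, without advancing time (a new reading comes with each control period).
- env.read_camera(name): name is "scene" or "top" or "wrist"; returns (picture, depth): 400x640x3 uint8, blue, green, red; 400x640 float32, m along the optical axis (not along the pixel's ray), 0 where there is no reading.
- env.get_calibration(name): a dict with "fx", "fy", "cx", "cy" (pixels), "k1" (the pictures are not rectified: a ray, as slopes to the right and down, at radius r is drawn at 1 + k1 r^2 times it, then the intrinsics apply), "T" (4x4, takes a point from camera to world coordinates). Camera axes: x right, y down, z forward; pixel columns grow to the right and rows downward; lengths in m; the calibration is good to about 2 mm. A picture is of the moment at which its call begins: read the wrist's pose just before it. get_calibration takes no time and is no camera call; for the wrist camera it gives the pose at the moment of the call.
- env.sign_off(): hands the job in; it is judged then, once.
The state is a dict: "time_s": time; "qpos": joint angles; "joint_velocities": joint speeds; "effort": joint torques, N m; "tool_pos": TCP position; "tool_rot": TCP orientation; "force": force on the tool from outside, world axes, zero at the start; "wrist_torque": the same for the moment, N m; "grip_width": finger opening in m; "grasp_force": force on a finger pad.
Only numpy, scipy, OpenCV 4.12 (cv2) and the standard library are available. Lean on these libraries where they do the work, as an engineer would, in place of code of your own. Each camera call takes 0.05 s, during which the arm holds its last target. There are 200 camera calls.

## Working session

There is one attempt and no reset: what is moved stays moved. The work goes in short steps, Python scripts to look and compute and a tool call to move; the robot and the scene stay as the last step left them, time stands still between calls to the robot, and variables do not carry over. Pictures are saved under pics/ and viewed, at most 10 in all, crops included, and the job is handed in when it is done.

Besides the shell and the picture viewer there is one more tool, called after "Request:" as a command line: name --argument value ..., lists and objects as JSON in quotes. drive_tool: Moves the arm, as the interface text tells. Its arguments: {"type":"object","properties":{"moves":{"type":"array"},"newtons":{"type":"number"}},"required":["moves"]}

```bash
mkdir -p pics; ls; cat > h.py <<'E'
import numpy as np,cv2
from cell import env
def px2w(n,uv,depth,cal=None):
    c=cal or env.get_calibration(n); uv=np.atleast_2d(np.array(uv,float))
    K=np.array([[c['fx'],0,c['cx']],[0,c['fy'],c['cy']],[0,0,1]])
    s=cv2.undistortPoints(uv[:,None],K,np.array([c['k1'],0,0,0.]))[:,0]
    P=np.c_[s,np.ones(len(s))]*np.atleast_1d(depth)[:,None]
    T=np.array(c['T']); return P@T[:3,:3].T+T[:3,3]
E
python3 - <<'E'
from h import *
o=env.get_obs(); print(o)
for n in('top','scene'):
    c=env.get_calibration(n);print(n,c)
    p,d=env.read_camera(n); cv2.imwrite(f'pics/{n}0.png',p); np.save(f'{n}0.npy',d)
E
```

```text
pics
{'time_s': 0.0, 'qpos': array([-69.89766609,  18.43897411,  -4.01672498,  83.17470649,
         1.29456601,  78.53984997,  -3.26132265]), 'joint_velocities': array([ 0.0274154 , -0.02164356, -0.02038459,  0.03724797, -0.01429839,
        0.01822314, -0.01169505]), 'effort': array([ 4.18418017e-05, -4.91277552e+01, -4.03557736e-01, -3.12530959e+01,
       -6.37645600e-02,  4.38608578e-02,  1.74302277e-04]), 'tool_pos': array([0.21463921, 0.61300303, 0.24346431]), 'tool_rot': array([-1.79891692e+02,  4.90153614e-03,  1.60707139e+02]), 'force': array([-0.73472488,  1.09564686, -0.27947351]), 'wrist_torque': array([ 0.04464092, -0.04214255,  0.03270872]), 'grasp_force': 0.0, 'grip_width': 0.08674704204489121}
top {'fx': 511.52769659928276, 'fy': 511.52769659928276, 'cx': 315.60534149038745, 'cy': 194.7621806148233, 'k1': 0.00011056662986627892, 'T': array([[-4.00826436e-03, -9.83622866e-01,  1.80194318e-01,
         2.92722503e-01],
       [-9.99818767e-01,  5.88334791e-04, -1.90285600e-02,
         8.45164058e-03],
       [ 1.86109121e-02, -1.80237932e-01, -9.83446959e-01,
         1.49693502e+00],
       [ 0.00000000e+00,  0.00000000e+00,  0.00000000e+00,
         1.00000000e+00]])}
scene {'fx': 374.56860886183836, 'fy': 374.56860886183836, 'cx': 324.7321024591153, 'cy': 199.4992812250578, 'k1': 0.0029739625915599435, 'T': array([[-0.83026439,  0.35217934, -0.43200782,  0.98794511],
       [ 0.55729711,  0.53705529, -0.63323893,  0.62227313],
       [ 0.00899842, -0.76651244, -0.64216641,  0.70293988],
       [ 0.        ,  0.        ,  0.        ,  1.        ]])}
```

View pics/top0.png

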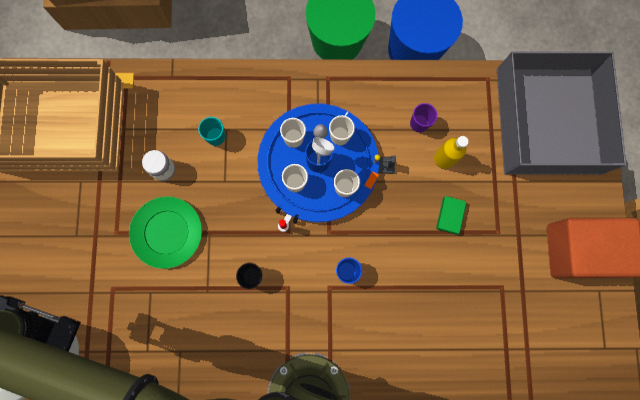

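View pics/scene0.png

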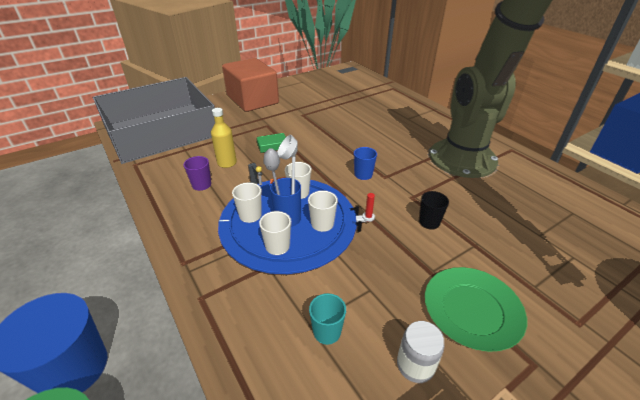

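The top view shows:
- rack centre at about (320,162)
- red handle at (284,225)
- pawl ball at (377,157) and orange tooth at (371,181)
- the four white cups on the rack
- look-alikes: teal (211,130), purple (424,117), black (249,275) and blue (349,270). None of them is on the rack.

Next I'll measure the geometry.

```bash
python3 - <<'E'
from h import *
from scipy.optimize import least_squares
p=cv2.imread('pics/top0.png'); d=np.load('top0.npy'); hsv=cv2.cvtColor(p,cv2.COLOR_BGR2HSV)
H,S,V=[hsv[...,i].astype(int) for i in range(3)]
def pts(m,n='top',D=d):
    v,u=np.nonzero(m&(D>0)); return px2w(n,np.c_[u,v],D[v,u])
U,Vv=np.meshgrid(np.arange(640),np.arange(400))
roi=(abs(U-320)<100)&(abs(Vv-162)<90)
m=(H>100)&(H<125)&(S>150)&roi&(Vv<235)
P=pts(m); P=P[(P[:,2]>.02)&(P[:,2]<.06)]
print('deck z',np.percentile(P[:,2],[5,50,95]))
hull=cv2.convexHull(P[:,:2].astype(np.float32))[:,0]
r=least_squares(lambda c:np.hypot(*(hull-c[:2]).T)-c[2],[.62,0,.18],loss='soft_l1',f_scale=.002).x
print('centre,r',r); c=r[:2]
def show(n,P):
    md=np.median(P,0); v=md[:2]-c; print(n,len(P),md,P.min(0),P.max(0),'rad',np.hypot(*v),'ang',np.degrees(np.arctan2(v[1],v[0])))
red=((H<6)|(H>174))&(S>180)&(V>100)&(abs(U-284)<20)&(abs(Vv-225)<22)
show('red',pts(red))
ora=(H>4)&(H<14)&(S>180)&(abs(U-371)<14)&(abs(Vv-181)<14); show('orange',pts(ora))
Po=pts(ora);print(Po[Po[:,2]>.04][:, :].round(3)[:30])
yel=(H>20)&(H<32)&(S>150)&(abs(U-377)<10)&(abs(Vv-157)<10); show('ball',pts(yel))
s=cv2.imread('pics/scene0.png'); ds=np.load('scene0.npy'); h2=cv2.cvtColor(s,cv2.COLOR_BGR2HSV).astype(int)
red=((h2[...,0]<6)|(h2[...,0]>174))&(h2[...,1]>180)&(abs(U-370)<12)&(abs(Vv-206)<18); show('red scene',pts(red,'scene',ds))
yel=(h2[...,0]>20)&(h2[...,0]<32)&(h2[...,1]>150)&(abs(U-260)<8)&(abs(Vv-170)<8); show('ball scene',pts(yel,'scene',ds))
cv2.imwrite('pics/crop.png',np.hstack([cv2.resize(p[140:260,260:400],None,fx=3.4,fy=3.4,interpolation=2)[:400],cv2.resize(s[180:250,330:400],None,fx=4.6,fy=4.6,interpolation=2)[:400] if 0 else cv2.resize(s[180:250,330:386],(320,400))]))
E
```

```text
deck z [0.03124795 0.03668946 0.04403123]
centre,r [ 0.66120792 -0.02701028  0.17831716]
red 50 [0.46980844 0.07396758 0.0991991 ] [0.46234955 0.06566365 0.03887914] [0.48090792 0.08234964 0.10618502] rad 0.2164030757544905 ang 152.18492771770698
orange 113 [ 0.60363483 -0.18168132  0.04173614] [ 0.57942388 -0.20883549 -0.00486128] [ 0.62780132 -0.16250455  0.05138854] rad 0.16503875949604666 ang -110.4167404303862
[[ 0.624 -0.187  0.043]
 [ 0.624 -0.194  0.04 ]
 [ 0.621 -0.182  0.042]
 [ 0.62  -0.184  0.044]
 [ 0.618 -0.179  0.043]
 [ 0.618 -0.188  0.042]
 [ 0.615 -0.179  0.043]
 [ 0.615 -0.182  0.042]
 [ 0.615 -0.185  0.042]
 [ 0.615 -0.187  0.042]
 [ 0.615 -0.19   0.042]
 [ 0.615 -0.196  0.042]
 [ 0.615 -0.199  0.04 ]
 [ 0.612 -0.176  0.042]
 [ 0.612 -0.179  0.043]
 [ 0.612 -0.188  0.041]
 [ 0.612 -0.193  0.043]
 [ 0.608 -0.175  0.044]
 [ 0.609 -0.179  0.04 ]
 [ 0.609 -0.182  0.041]
 [ 0.609 -0.187  0.043]
 [ 0.609 -0.19   0.043]
 [ 0.608 -0.196  0.044]
 [ 0.605 -0.175  0.047]
 [ 0.606 -0.178  0.043]
 [ 0.606 -0.187  0.043]
 [ 0.606 -0.19   0.041]
 [ 0.606 -0.193  0.042]
 [ 0.603 -0.17   0.042]
 [ 0.603 -0.173  0.042]]
ball 27 [ 0.65643442 -0.19232213  0.09873371] [ 0.65152358 -0.20383111  0.07613403] [ 0.6630605  -0.18610589  0.10463473] rad 0.16538076058459747 ang -91.65400048077453
red scene 138 [0.47784874 0.08029881 0.07215143] [0.4650147  0.0658072  0.03115139] [0.4835595  0.08545786 0.10077972] rad 0.2124519489203351 ang 149.662132115602
ball scene 21 [ 0.65974529 -0.18918449  0.09565482] [ 0.65354417 -0.19574328  0.0891266 ] [ 0.66617401 -0.18373814  0.10077034] rad 0.162180815276136 ang -90.51673136649767
```

View pics/crop.png

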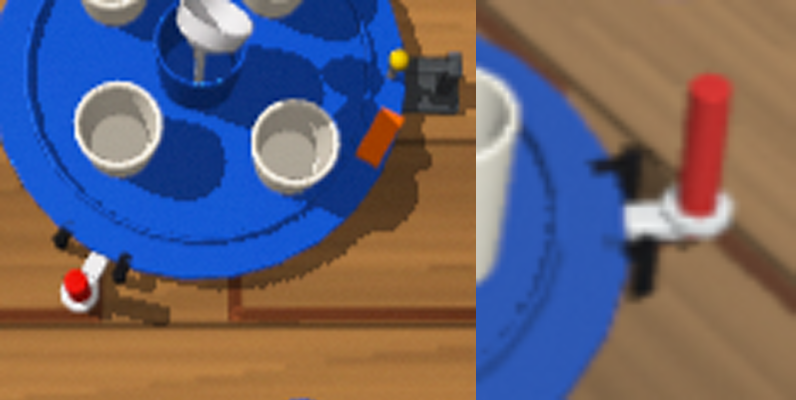

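The crop confirms the red post in its fork, with the bar about mid-slack. The orange tooth is at crop (380,137) and the pawl ball at (398,60). In world coordinates the post is at about (0.471, 0.074), radius 0.216 (expected 0.215). I'll move over it now.

Request:
drive_tool --moves '[[[-14, -14, 0], [0, 0, 0], 0.2], [[-28, -28, 0], [0, 0, 0], 0.2], [[-28, -28, 0], [0, 0, 0], 0.2], [[-28, -28, 0], [0, 0, 0], 0.2], [[-28, -28, 0], [0, 0, 0], 0.2], [[-28, -28, 0], [0, 0, 0], 0.2], [[-28, -28, 0], [0, 0, 0], 0.2], [[-28, -28, 0], [0, 0, 0], 0.2], [[-28, -28, 0], [0, 0, 0], 0.2], [[-28, -28, 0], [0, 0, 0], 0.2], [[-28, -28, 0], [0, 0, 0], 0.2], [[-28, -28, 0], [0, 0, 0], 0.2]]' --newtons 10

```text
time_s: 1.1
tool_pos: [0.4126, 0.2012, 0.2444]
tool_rot: [180.0, -0.0, 160.7]
force: [-0.1, 0.5, 0.1]
grip_width: 0.0698
grasp_force: 0.0
```

Request:
drive_tool --moves '[[[-28, -28, 0], [0, 0, 0], 0.2], [[-28, -28, 0], [0, 0, 0], 0.2], [[-26, -28, 0], [0, 0, 0.05], 0.2], [[-14, -16, 0], [0, 0, 0.05], 0.2], [[0, 0, 0], [0, 0, 0.05], 0.2], [[0, 0, 0], [0, 0, 0], 0.2]]'

```text
time_s: 1.6
tool_pos: [0.4689, 0.0756, 0.2443]
tool_rot: [180.0, -0.0, 151.8]
force: [-1.2, 0.8, 0.0]
grip_width: 0.0696
grasp_force: 0.0
```

```bash
python3 - <<'E'
from h import *
o=env.get_obs(); c=env.get_calibration('wrist'); p,d=env.read_camera('wrist'); cv2.imwrite('pics/w1.png',p)
print(o['time_s'],o['tool_pos'],o['tool_rot'],o['force'],o['grip_width'])
h=cv2.cvtColor(p,cv2.COLOR_BGR2HSV).astype(int)
m=((h[...,0]<6)|(h[...,0]>174))&(h[...,1]>180)&(h[...,2]>80)&(d>0); v,u=np.nonzero(m)
P=px2w('wrist',np.c_[u,v],d[v,u],c); t=P[(P[:,2]>.094)&(P[:,2]<.108)]
print(len(t),t.mean(0),t.min(0),t.max(0),u.mean(),v.mean())
E
```

```text
1.6 [0.46891417 0.07558801 0.24429742] [ 1.79999506e+02 -4.64152746e-02  1.51817022e+02] [-1.15951323  0.84232944  0.01897386] 0.06958179161627437
400 [0.4695973  0.07360784 0.09921795] [0.4608466  0.06342192 0.09401183] [0.47881491 0.08263644 0.10121737] 317.636815920398 190.4145936981758
```

View pics/w1.png

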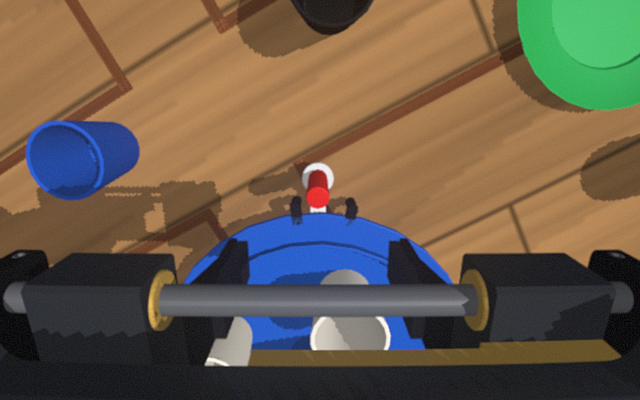

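The wrist view confirms the red post at (317,192), between the fork prongs at (297,210) and (351,210). The measured top centre is (0.470, 0.073, 0.099), which agrees with the top view. Next I'll correct by about 2 mm, descend and grip.

Request:
drive_tool --moves '[[[-2, -1.5, 15], [0, 0, 0], 0.2], [[0, 0, 30], [0, 0, 0], 0.2], [[0, 0, 30], [0, 0, 0], 0.2], [[0, 0, 30], [0, 0, 0], 0.2], [[0, 0, 30], [0, 0, 0], 0.2], [[0, 0, 20], [0, 0, 0], 0.2], [[0, 0, 7], [0, 0, 0], 0.2], [[0, 0, 0], [0, 0, 0], 0.2]]' --newtons 20

```text
time_s: 2.32
tool_pos: [0.4681, 0.0754, 0.0808]
tool_rot: [-179.8, -0.2, 152.3]
force: [-0.7, -0.5, 1.0]
grip_width: 0.0698
grasp_force: 0.0
```

Request:
drive_tool --moves '[[[0, 0, 0], [0, 0, 0], 0.6], [[0, 0, 0], [0, 0, 0], 0.7], [[0, 0, 0], [0, 0, 0], 0.8], [[0, 0, 0], [0, 0, 0], 0.85], [[0, 0, 0], [0, 0, 0], 0.85], [[0, 0, 0], [0, 0, 0], 0.85]]'

```text
time_s: 2.82
tool_pos: [0.4703, 0.0745, 0.0831]
tool_rot: [179.9, 0.0, 152.1]
force: [-0.6, 1.1, 1.1]
grip_width: 0.0376
grasp_force: 0.0
```

Request:
drive_tool --moves '[[[0, 0, 0], [0, 0, 0], 0.9], [[0, 0, 0], [0, 0, 0], 0.9], [[0, 0, 0], [0, 0, 0], 0.9], [[0, 0, 0], [0, 0, 0], 0.9], [[0, 0, 0], [0, 0, 0], 0.9]]'

```text
time_s: 3.23
tool_pos: [0.47, 0.0744, 0.0826]
tool_rot: [180.0, -0.0, 152.1]
force: [-0.4, -0.5, 1.3]
grip_width: 0.0194
grasp_force: 20.0
```

Request:
drive_tool --moves '[[[0, -2.15, 0], [0, 0, -0.01], 0.9], [[-0.04, -4.3, 0], [0, 0, -0.02], 0.9], [[-0.04, -4.3, 0], [0, 0, -0.02], 0.9], [[-0.1, -6.45, 0], [0, 0, -0.03], 0.9], [[-0.1, -6.45, 0], [0, 0, -0.03], 0.9], [[-0.1, -6.45, 0], [0, 0, -0.03], 0.9], [[-0.1, -6.45, 0], [0, 0, -0.03], 0.9], [[-0.1, -6.45, 0], [0, 0, -0.03], 0.9]]'

```text
time_s: 3.9
tool_pos: [0.4536, 0.035, 0.0826]
tool_rot: [179.9, 0.0, 163.7]
force: [0.7, 2.4, -0.6]
grip_width: 0.0193
grasp_force: 20.0
```

```bash
cat > st.py <<'E'
from h import *
o=env.get_obs(); v=o['tool_pos'][:2]-np.array([.6612,-.027]); a=np.arctan2(v[1],v[0]); f=o['force'][:2]
print(o['time_s'],o['tool_pos'].round(4),'yaw',o['tool_rot'][2],'r',np.hypot(*v),'ang',np.degrees(a)%360,'Frad',f@[np.cos(a),np.sin(a)],'Fccw',f@[-np.sin(a),np.cos(a)],o['grip_width'],o['grasp_force'])
E
python3 st.py
```

```text
3.9 [0.4536 0.035  0.0826] yaw 163.70851899455786 r 0.21665224080891124 ang 163.3635155886836 Frad -0.0009467397169985731 Fccw -2.4779420350795127 0.01928862972454379 20.00242772977799
```

Request:
drive_tool --moves '[[[-0.1, -6.45, 0], [0, 0, -0.03], 0.9], [[-0.1, -6.45, 0], [0, 0, -0.03], 0.9], [[-0.1, -6.45, 0], [0, 0, -0.03], 0.9], [[-0.1, -6.45, 0], [0, 0, -0.03], 0.9], [[-0.1, -6.45, 0], [0, 0, -0.03], 0.9], [[-0.1, -6.45, 0], [0, 0, -0.03], 0.9], [[-0.1, -6.45, 0], [0, 0, -0.03], 0.9], [[-0.1, -6.45, 0], [0, 0, -0.03], 0.9]]'

```text
time_s: 4.57
tool_pos: [0.4446, -0.0149, 0.0826]
tool_rot: [179.9, -0.1, 177.5]
force: [-1.3, 4.4, 1.8]
grip_width: 0.0196
grasp_force: 20.0
```

```bash
python3 st.py
```

```text
4.5667 [ 0.4446 -0.0149  0.0826] yaw 177.47526775194967 r 0.21695215741798804 ang 176.80323870648064 Frad 1.5126434705580964 Fccw -4.336007255302247 0.019565675569195622 20.00659877434373
```

Request:
drive_tool --moves '[[[-0.1, -6.45, 0], [0, 0, -0.03], 0.9], [[-0.1, -6.45, 0], [0, 0, -0.03], 0.9], [[-0.1, -6.45, 0], [0, 0, -0.03], 0.9], [[-0.1, -6.45, 0], [0, 0, -0.03], 0.9], [[-0.1, -6.45, 0], [0, 0, -0.03], 0.9], [[-0.1, -6.45, 0], [0, 0, -0.03], 0.9], [[-0.1, -6.45, 0], [0, 0, -0.03], 0.9], [[-0.1, -6.45, 0], [0, 0, -0.03], 0.9], [[-0.1, -6.45, 0], [0, 0, -0.03], 0.9], [[-0.04, -4.3, 0], [0, 0, -0.02], 0.9], [[0, 0, 0], [0, 0, 0], 0.9], [[0, 0, 0], [0, 0, 0], 0.9]]'

```text
time_s: 5.57
tool_pos: [0.4501, -0.0788, 0.0825]
tool_rot: [180.0, -0.1, -166.1]
force: [-4.8, -2.4, 6.2]
grip_width: 0.0194
grasp_force: 20.0
```

```bash
python3 st.py; python3 - <<'E'
from h import *
p,d=env.read_camera('top'); cv2.imwrite('pics/t2.png',cv2.resize(p[140:260,280:420],None,fx=5,fy=5,interpolation=2)); np.save('t2.npy',d)
E
```

```text
5.5667 [ 0.4501 -0.0788  0.0825] yaw -166.1185747144136 r 0.21732110052509324 ang 193.79297996592666 Frad 5.180906983217938 Fccw 1.176607881756541 0.019420202334010563 20.000055637210608
```

View pics/t2.png

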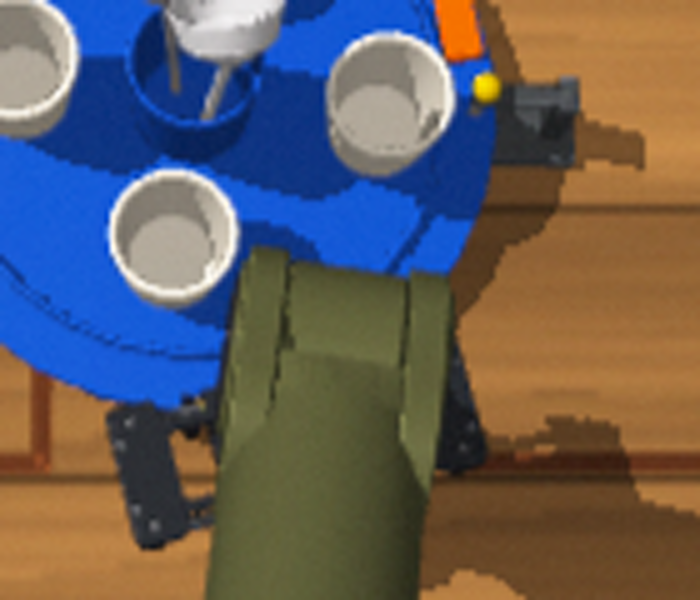

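The tooth (crop 460,35) is now past the pin (ball at crop 487,88) by about 3 cm. I'll open the jaws slightly to drop the side forces, then push back clockwise with one finger.

Request:
drive_tool --moves '[[[0, 0, 0], [0, 0, 0], 0.7], [[0, 0, 0], [0, 0, 0], 0.7], [[0, 0, 0], [0, 0, 0], 0.7], [[0, 0, 0], [0, 0, 0], 0.7]]'

```text
time_s: 5.95
tool_pos: [0.4516, -0.0777, 0.0825]
tool_rot: [-180.0, 0.0, -166.0]
force: [-0.6, 0.3, -0.5]
grip_width: 0.0261
grasp_force: 0.0
```

```bash
python3 st.py
```

```text
5.95 [ 0.4516 -0.0777  0.0825] yaw -166.03967211632073 r 0.2156668660662791 ang 193.5950837554175 Frad 0.47204124645543916 Fccw -0.4489638696520372 0.026100500179717774 0.0
```

Request:
drive_tool --moves '[[[-0.04, 4.3, 0], [0, 0, 0.02], 0.7], [[-0.04, 4.3, 0], [0, 0, 0.02], 0.7], [[-0.04, 4.3, 0], [0, 0, 0.02], 0.7], [[-0.04, 4.3, 0], [0, 0, 0.02], 0.7], [[-0.04, 4.3, 0], [0, 0, 0.02], 0.7], [[-0.04, 4.3, 0], [0, 0, 0.02], 0.7], [[-0.04, 4.3, 0], [0, 0, 0.02], 0.7], [[-0.04, 4.3, 0], [0, 0, 0.02], 0.7], [[-0.01, 2.15, 0], [0, 0, 0.01], 0.7], [[-0.01, 2.15, 0], [0, 0, 0.01], 0.7], [[-0.01, 2.15, 0], [0, 0, 0.01], 0.7]]'

```text
time_s: 6.87
tool_pos: [0.4456, -0.0382, 0.0826]
tool_rot: [-179.9, 0.0, -177.0]
force: [1.3, -3.3, -1.1]
grip_width: 0.0262
grasp_force: 1.5
```

```bash
python3 st.py
```

```text
6.8667 [ 0.4456 -0.0382  0.0826] yaw -176.98299916460329 r 0.21589920489916686 ang 182.96841974317238 Frad -1.1337801249471828 Fccw 3.3726075637645985 0.026199457328563935 1.45784227817785
```

Request:
drive_tool --moves '[[[-0.01, 2.15, 0], [0, 0, 0.01], 0.7], [[-0.01, 2.15, 0], [0, 0, 0.01], 0.7], [[-0.01, 2.15, 0], [0, 0, 0.01], 0.7], [[-0.01, 2.15, 0], [0, 0, 0.01], 0.7], [[-0.01, 2.15, 0], [0, 0, 0.01], 0.7], [[-0.01, 2.15, 0], [0, 0, 0.01], 0.7], [[-0.01, 2.15, 0], [0, 0, 0.01], 0.7], [[-0.01, 2.15, 0], [0, 0, 0.01], 0.7], [[0, 1, 0], [0, 0, 0.005], 0.7], [[0, 1, 0], [0, 0, 0.005], 0.7]]'

```text
time_s: 7.7
tool_pos: [0.4453, -0.0183, 0.0827]
tool_rot: [180.0, 0.0, 177.9]
force: [2.1, -2.2, -0.4]
grip_width: 0.0263
grasp_force: 1.4
```

```bash
python3 st.py; python3 - <<'E'
from h import *
p,d=env.read_camera('top'); cv2.imwrite('pics/t3.png',cv2.resize(p[130:200,340:410],None,fx=7,fy=7,interpolation=2))
E
```

```text
7.7 [ 0.4453 -0.0183  0.0827] yaw 177.8755221680298 r 0.21605550801633802 ang 177.6803546880536 Frad -2.140387380478796 Fccw 2.1252474113698354 0.026322732077514503 1.364397540455684
```

View pics/t3.png

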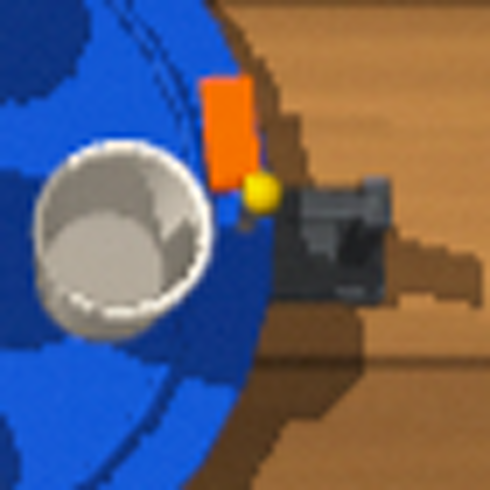

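The tooth's face (crop 232,187) is still about 1 cm short of the pin, whose base is near crop (245,220). I'll close in slowly.

Request:
drive_tool --moves '[[[0, 1, 0], [0, 0, 0.005], 0.7], [[0, 1, 0], [0, 0, 0.005], 0.7], [[0, 1, 0], [0, 0, 0.005], 0.7], [[0, 1, 0], [0, 0, 0.005], 0.7], [[0, 1, 0], [0, 0, 0.005], 0.7], [[0, 1, 0], [0, 0, 0.005], 0.7], [[0, 0.6, 0], [0, 0, 0.003], 0.7], [[0, 0.6, 0], [0, 0, 0.003], 0.7]]'

```text
time_s: 8.42
tool_pos: [0.4456, -0.0111, 0.0826]
tool_rot: [180.0, 0.0, 175.8]
force: [1.7, -2.4, 1.3]
grip_width: 0.026
grasp_force: 1.4
```

```bash
python3 st.py
```

```text
8.4167 [ 0.4456 -0.0111  0.0826] yaw 175.81413896887247 r 0.2162256614838997 ang 175.7941824617248 Frad -1.8470001105908234 Fccw 2.285629241164733 0.02596182347748118 1.350911465124227
```

Request:
drive_tool --moves '[[[0, 0.6, 0], [0, 0, 0.003], 0.7], [[0, 0.6, 0], [0, 0, 0.003], 0.7], [[0, 0.6, 0], [0, 0, 0.003], 0.7], [[0, 0.6, 0], [0, 0, 0.003], 0.7], [[0, 0.6, 0], [0, 0, 0.003], 0.7], [[0, 0.6, 0], [0, 0, 0.003], 0.7]]'

```text
time_s: 8.92
tool_pos: [0.4458, -0.0076, 0.0826]
tool_rot: [180.0, 0.0, 174.8]
force: [2.2, -3.0, 1.3]
grip_width: 0.0262
grasp_force: 1.4
```

```bash
python3 st.py
```

```text
8.9167 [ 0.4458 -0.0076  0.0826] yaw 174.77956391018216 r 0.2162645756700094 ang 174.84334219672334 Frad -2.491585030600015 Fccw 2.81211029490734 0.02622449043304925 1.351246606791392
```

Request:
drive_tool --moves '[[[0, 0.6, 0], [0, 0, 0.003], 0.7], [[0, 0.6, 0], [0, 0, 0.003], 0.7], [[0, 0.6, 0], [0, 0, 0.003], 0.7], [[0, 0.6, 0], [0, 0, 0.003], 0.7], [[0, 0.6, 0], [0, 0, 0.003], 0.7]]'

```text
time_s: 9.33
tool_pos: [0.4461, -0.0046, 0.0826]
tool_rot: [180.0, 0.0, 173.9]
force: [1.5, -3.3, 1.4]
grip_width: 0.0263
grasp_force: 1.4
```

```bash
python3 st.py
```

```text
9.3333 [ 0.4461 -0.0046  0.0826] yaw 173.921711545656 r 0.2162584470692396 ang 174.05084710658122 Frad -1.8318423630157756 Fccw 3.0984543235440216 0.026269325912016923 1.3526186885428615
```

Request:
drive_tool --moves '[[[0, 0.5, 0], [0, 0, 0.002], 0.7], [[0, 0.5, 0], [0, 0, 0.002], 0.7], [[0, 0.5, 0], [0, 0, 0.002], 0.7], [[0, 0.5, 0], [0, 0, 0.002], 0.7], [[0, 0.5, 0], [0, 0, 0.002], 0.7]]'

```text
time_s: 9.75
tool_pos: [0.4463, -0.0025, 0.0825]
tool_rot: [-180.0, -0.0, 173.4]
force: [1.5, -5.1, 1.4]
grip_width: 0.0264
grasp_force: 2.2
```

```bash
python3 st.py
```

```text
9.75 [ 0.4463 -0.0025  0.0825] yaw 173.3504808024436 r 0.21626279998453865 ang 173.49671146329862 Frad -2.0951032220270362 Fccw 4.86430954311253 0.026439940554446203 2.233694780152291
```

Request:
drive_tool --moves '[[[0, 0.5, 0], [0, 0, 0], 0.7], [[0, 0.5, 0], [0, 0, 0], 0.7], [[0, 0, 0], [0, 0, 0], 0.7]]'

```text
time_s: 10.0
tool_pos: [0.4464, -0.0022, 0.0825]
tool_rot: [-179.9, -0.0, 173.3]
force: [1.5, -5.9, 1.9]
grip_width: 0.0264
grasp_force: 2.8
```

```bash
python3 st.py
```

```text
10.0 [ 0.4464 -0.0022  0.0825] yaw 173.33783222851685 r 0.2162640671515431 ang 173.4106199479643 Frad -2.131994581125394 Fccw 5.6828336173284155 0.02640974577798625 2.8326218167785555
```

Request:
drive_tool --moves '[[[0, 0.5, 0], [0, 0, 0], 0.7], [[0, 0.5, 0], [0, 0, 0], 0.7], [[0, 0, 0], [0, 0, 0], 0.7], [[0, 0, 0], [0, 0, 0], 0.7]]'

```text
time_s: 10.33
tool_pos: [0.4464, -0.002, 0.0825]
tool_rot: [-179.9, -0.0, 173.3]
force: [0.5, -7.4, 1.7]
grip_width: 0.0263
grasp_force: 3.7
```

```bash
python3 st.py
```

```text
10.3333 [ 0.4464 -0.002   0.0825] yaw 173.31307959012784 r 0.21626949026911596 ang 173.35227068376796 Frad -1.328883558038854 Fccw 7.270128715301861 0.026271113900755576 3.720014998689294
```

The post has stalled while the force rises, so the face is on the pin. I'll raise the force to about 10 N and hold it.

Request:
drive_tool --moves '[[[0, 0.5, 0], [0, 0, 0], 0.7], [[0, 0.5, 0], [0, 0, 0], 0.7], [[0, 0.5, 0], [0, 0, 0], 0.7], [[0, 0, 0], [0, 0, 0], 0.7], [[0, 0, 0], [0, 0, 0], 0.7]]'

```text
time_s: 10.75
tool_pos: [0.4464, -0.0016, 0.0825]
tool_rot: [-179.8, -0.0, 173.3]
force: [0.4, -9.7, 2.9]
grip_width: 0.0264
grasp_force: 5.1
```

```bash
python3 st.py
```

```text
10.75 [ 0.4464 -0.0016  0.0825] yaw 173.2822613068343 r 0.2162645091104847 ang 173.26582963970063 Frad -1.5709811962313058 Fccw 9.536158613365227 0.026448061866295853 5.1312174391932786
```

Request:
drive_tool --moves '[[[0, 0.3, 0], [0, 0, 0], 0.7], [[0, 0, 0], [0, 0, 0], 0.7], [[0, 0, 0], [0, 0, 0], 0.7], [[0, 0, 0], [0, 0, 0], 0.7], [[0, 0, 0], [0, 0, 0], 0.7], [[0, 0, 0], [0, 0, 0], 0.7], [[0, 0, 0], [0, 0, 0], 0.7], [[0, 0, 0], [0, 0, 0], 0.7], [[0, 0, 0], [0, 0, 0], 0.7], [[0, 0, 0], [0, 0, 0], 0.7], [[0, 0, 0], [0, 0, 0], 0.7], [[0, 0, 0], [0, 0, 0], 0.7]]'

```text
time_s: 11.75
tool_pos: [0.4464, -0.0016, 0.0825]
tool_rot: [-179.8, -0.0, 173.3]
force: [-0.0, -11.1, 2.8]
grip_width: 0.026
grasp_force: 5.4
```

```bash
python3 st.py; python3 - <<'E'
from h import *
p,d=env.read_camera('top'); cv2.imwrite('pics/t4.png',cv2.resize(p[130:200,340:410],None,fx=7,fy=7,interpolation=2))
E
```

```text
11.75 [ 0.4464 -0.0016  0.0825] yaw 173.26925641614417 r 0.216278487091156 ang 173.259620605207 Frad -1.2731872147653058 Fccw 10.97681392280911 0.025977499625035236 5.428280595224351
```

View pics/t4.png

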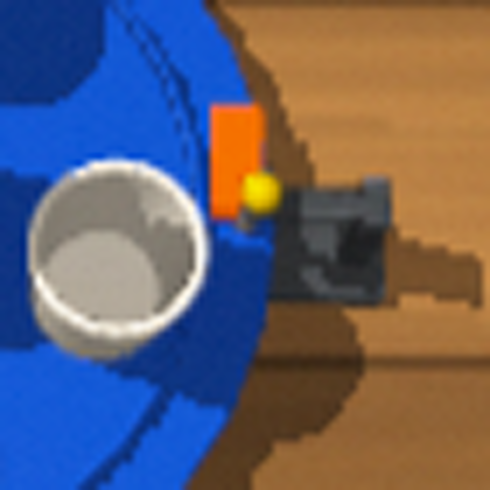

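The tooth's face is on the pin (crop 237,215) and has been held at about 10 N for a second. Now I'll ease off gently.

Request:
drive_tool --moves '[[[0, -1, 0], [0, 0, 0], 0.7], [[0, -1, 0], [0, 0, 0], 0.7], [[0, -1, 0], [0, 0, 0], 0.7], [[0, -1, 0], [0, 0, 0], 0.7], [[0, -1, 0], [0, 0, 0], 0.7], [[0, -1, 0], [0, 0, 0], 0.7], [[0, 0, 0], [0, 0, 0], 0.7]]'

```text
time_s: 12.38
tool_pos: [0.4455, -0.0036, 0.0822]
tool_rot: [180.0, -0.1, 173.4]
force: [0.4, 0.4, 0.9]
grip_width: 0.026
grasp_force: 0.0
```

```bash
python3 st.py
```

```text
12.3833 [ 0.4455 -0.0036  0.0822] yaw 173.39604900686072 r 0.21698863739864122 ang 173.80762156186665 Frad -0.35214144712128226 Fccw -0.4666345195777188 0.02597800971616229 0.0
```

Contact is released, with the finger 2 mm clear. I'll open the jaws and lift.

Request:
drive_tool --moves '[[[0, 0, 0], [0, 0, 0], 0.4], [[0, 0, 0], [0, 0, 0], 0.3], [[0, 0, 0], [0, 0, 0], 0.3], [[0, 0, 0], [0, 0, 0], 0.3], [[0, 0, -5], [0, 0, 0], 0.3], [[0, 0, -15], [0, 0, 0], 0.3], [[0, 0, -30], [0, 0, 0], 0.3], [[0, 0, -30], [0, 0, 0], 0.3], [[0, 0, -30], [0, 0, 0], 0.3], [[0, 0, -30], [0, 0, 0], 0.3], [[0, 0, -15], [0, 0, 0], 0.3], [[0, 0, 0], [0, 0, 0], 0.3]]'

```text
time_s: 13.38
tool_pos: [0.4484, -0.0042, 0.2419]
tool_rot: [179.8, 0.4, 173.4]
force: [1.6, -0.7, -0.6]
grip_width: 0.0606
grasp_force: 0.0
```

```bash
python3 st.py; python3 - <<'E'
from h import *
c=env.get_calibration('wrist'); p,d=env.read_camera('wrist'); s,_=env.read_camera('scene')
h=cv2.cvtColor(p,cv2.COLOR_BGR2HSV).astype(int)
m=((h[...,0]<6)|(h[...,0]>174))&(h[...,1]>180)&(h[...,2]>80)&(d>0); v,u=np.nonzero(m)
P=px2w('wrist',np.c_[u,v],d[v,u],c); t=P[(P[:,2]>.094)&(P[:,2]<.108)].mean(0)
print(t,np.degrees(np.arctan2(t[1]+.027,t[0]-.6612)))
cv2.imwrite('pics/f.png',np.hstack([p[:,:][100:400,120:520],cv2.resize(s[100:300,150:410],(390,300))]))
E
```

```text
13.3833 [ 0.4484 -0.0042  0.2419] yaw 173.3573407538979 r 0.2140487404601015 ang 173.8882404608589 Frad -1.6793200569463642 Fccw 0.5368095423089525 0.060648872577304634 0.0
[ 0.44515856 -0.00608503  0.09920942] 174.4704269043156
```

View pics/f.png

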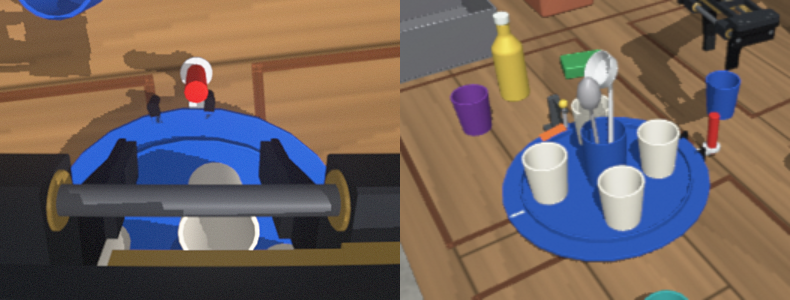

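The bar rests against the clockwise fork prong (208,100). The post is at 174.4°, as expected. The cups are upright, the tooth is at the pin and the robot is clear, so I'll hand in.

```bash
python3 -c "
from cell import env
print(env.sign_off())"
```

```text
the job is handed in; nothing more can be done
None
```

I handed the job in at about 13.5 s. The tooth's face is against the pin after about a second of pressing at 10–11 N, the handle's slack is taken up clockwise, the cups are upright and the robot is clear; sign-off returned no verdict.

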